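# Lock the bayonet lid onto the spice mill

### The job

Pick up the loose lid and close the spice mill with it: find the two slots in the mill's ring with the lid's two lugs, push the lid in against the spring, twist it clockwise (seen from above) to the stop and let it rise into its locked position, then let go. Work gently by feel, never leaning hard on the mill, and leave the bowls, wooden box, seasoning container and spoon rest where they are.

Things in the scene. Friction and masses are not known exactly. Their poses are not given: they have to be found in the camera images.
- mill: Spice mill: white round motor housing, 104 mm wide at the foot, 91 mm at the top, 115 mm tall, held fast to the shelf. Origin at the centre of its underside, z up. In its mouth sits a steel ring with two opposite slots. The slot line lies up to 22 degrees either way from the mill's x axis: this ring setting is stiff and NOT in any measured pose. See it or feel for it.
- mill_mouth (a point): Centre of the mill's mouth, level with the ring's top face, 115 mm above the plywood; axes as the mill. Bore 57 mm; the two slots are 12 mm wide and reach out to 38 mm from the axis. To find them press the lid's lugs on the ring with a few N and turn till they drop in (if they miss, lift 1 or 2 mm, turn a little and try again).
- mill_lip (a point): On the mill's axis at the underside of the ring's lip, 6 mm below mill_mouth; axes as the mill. With the lugs wholly below the lip the lid turns clockwise (from above) about 40 degrees to a hard stop; there a notch 3 mm deep in the lip's underside lets the lugs rise and locks them when the push is eased. The other way is blocked.
- mill_plate (a point): On the mill's axis 14 mm below mill_mouth, axes as the mill: here the lid's underside meets a sprung plate, when the lugs are 4 mm into the slots. It starts at 3 N and adds 0.8 N per mm, with a hard end after 10.5 mm. The lugs clear the lip when it is pushed 7 mm (about 9 N); aim for 8 to 9 mm.
- lid_grip (a point): Middle of the loose lid's upright white grip bar, 53 mm above the lid's underside. The bar is 60 mm long (along x), 16 mm thick (along y), 40 mm high, its middle 20 mm above the cover disc it stands on. z up. The bar lies in line with the two lugs. Grip it across its thickness.
- lid_lugs (a point): On the lid's axis level with the top of its two lugs, 15 mm above the underside. Lugs point along the lid's x both ways, to 35 mm from the axis, 8 mm wide, 5 mm high. Height of this point over mill_mouth: lugs lying on the ring +5 mm; loose in the slots about +1 mm; turning under the lip below -6 mm; locked -3 mm.
- lid: The lid, origin at the centre of its underside, axes as lid_grip. Stands upright on the plywood at the start, 73 mm tall, about 140 g: steel nose 54 mm across (tapered to 47 mm over its lowest 4 mm), white cover disc 80 mm across and 6 mm thick with its underside 27 mm up, the grip bar on top. The same after half a turn.
- bowls_mid (a point): Stack of three nesting steel bowls, 150 mm across, 76 mm tall; point on the axis 30 mm up. Leave alone.
- woodbox_mid (a point): Small wooden box with hinged lid, 94 x 134 x 64 mm; point 30 mm up in its middle. Leave alone.
- shaker_mid (a point): White plastic flip-top seasoning container, 52 x 72 x 82 mm; point 40 mm up in its middle. Leave alone.
- spoonrest_mid (a point): White ceramic spoon rest: round dish 94 mm across, 16 mm tall, with a handle rest reaching 112 mm from its middle along its -y; point 10 mm up in the dish's middle. Leave alone.
Things that resemble listed ones, but are neither listed nor needed, are in the scene too. Leave any orange look-alike of the lid alone.

How it is judged:
By the outcome, as a careful person would: the job done as asked, in the order asked, and still so for the second after the job is handed in, with the robot touching nothing.
It also fails if it takes over 72 s, if anything falls off the work surface, if the arm or the gripper's body presses on something with over 40 N, if the wrist force passes 120 N, or if a joint passes its speed limit or range.

### The arm

A 6-joint arm with a two-finger parallel gripper is mounted at the origin on the work surface. World frame = base frame: x ahead of the robot, y to its left, z up, the work surface at z = 0. Lengths are in m, angles in rad, forces in N, time in s.
With the tool pointing down it reaches from about 0.25 to 0.725 m from the base axis. Payload 4 kg.
Tool frame: the origin (TCP) lies on the centre line of the jaws, within the pads' length; the fingertips stand tip_reach ahead of it and the grasp point (between the pads) lies 5 mm behind it (tip_reach is the distance from the TCP to the fingertips, in m); z points along the fingers, y is the direction in which the jaws open and shut (so a half turn about z gives the same grasp; the last joint's range is limited). The gripper opens to 85 mm and grips with 20 to 120 N. Pads are 22 mm wide; open, the fingers measure 114 mm over their backs; the gripper's body (76 mm by 85 mm) begins 54 mm behind the grasp point. The pads swing forward as they close: fully open they stand 13 mm farther back than shut.
Start: joints at [1.25, 0.241, 0.005, 1.335, 0, 1.571], TCP at [0.158, 0.474, 0.245] pointing down, gripper open.
Joint ranges: [-2.72, 2.72], [-1.05, 1.87], [-1.09, 1.28], [-1.99, 2.15], [-1.42, 1.44], [-3.14, 3.14]. Speed limits (rad/s): [2.79, 2.79, 3.14, 3.14, 3.14, 3.14].

### API

Orientations are given as a unit quaternion [x, y, z, w].
In Python, from workcell import * gives the robot as it stands.
- The arm moves only by the tool arm_command, never from a script. Its arguments are lists of equal length, an entry for each row: "translation": the shift along the tool's x, y, z in cm, a list of three; "turn": the turn about the tool's z in rad; "hand": the closure, from 0 (fully open) to 1 (shut). In form: {"translation": [[x, y, z], ...], "turn": [turn, ...], "hand": [hand, ...]}. A call has 1 to 5 rows; each row is the pose to reach, as a shift and turn from the pose commanded when the call began, along the tool's axes at that moment; what a row does not reach only later rows make up. A row lasts 1/12 s, in which the tool goes at most 41.7 mm and 7.16 degrees, less where a joint would pass 70% of its speed; a pose out of reach is approached as far as the arm can. A call with a gripper value outside its range is refused whole. The fingers move at their own pace and stop on an object; the grip force is fixed at half the most. Time passes only in rows, so rows that repeat a pose let the fingers close. It gives the time, the measured TCP pose, the force and the opening at its end, in the units of the state.
- get_obs(): the state, without advancing time (a new reading comes with each control period).
- camera(name): name is "scene" or "top" or "wrist"; returns (picture, depth): 420x560x3 uint8, red, green, blue; 420x560 float32, m along the optical axis (not along the pixel's ray), 0 where there is no reading.
- camera_info(name): a dict with "mtx" (3x3 intrinsics, pixels), "dist_coeffs" ([k1, k2, p1, p2, k3] as OpenCV has them; the pictures are not rectified), "world_to_cam" (4x4, takes a point from world to camera coordinates). Camera axes: x right, y down, z forward; pixel columns grow to the right and rows downward; lengths in m; the calibration is good to about 2 mm. A picture is of the moment at which its call begins: read the wrist's pose just before it. camera_info takes no time and is no camera call; for the wrist camera it gives the pose at the moment of the call.
- job_done(): hands the job in, once; it reports no verdict.
Trained networks look in the newest picture that a camera, given by its name, has taken for a name from the list of things; names that differ only in an ending like _2 or _b are one class to them, and where a whole thing is asked for, a point or a joint stands for the part that bears it (a point fixed in the world has none). Each returns a list of dicts, best first, with "conf" (0 to 1); they miss things now and then, are a little off and sometimes report something else, mostly with a low value. They report only what shows in the picture. A call takes as long as a camera call. They do not tell look-alikes from the thing itself.
- search_frame(camera, name): "location" ([row, column] in pixels, amid what is visible of it).
- spot_point(camera, name): "location" ([row, column] in pixels: a listed point, or the origin of a listed thing).
The state is a dict: "clock": time; "joint_pos": joint angles; "joint_vel": joint speeds; "tau": joint torques, N m; "eef_pos": TCP position; "tool_rot": TCP orientation; "ft_force": force on the tool from outside, world axes, zero at the start; "ft_torque": the same for the moment, N m; "grip_width": finger opening in m.
Only numpy, scipy, OpenCV 4.12 (cv2) and the standard library are available. Lean on these libraries where they do the work, as an engineer would, in place of code of your own. Each camera call takes 0.05 s, during which the arm holds its last target. There are 200 camera calls.

## Working session

There is one attempt and no reset: what is moved stays moved. The work goes in short steps, Python scripts to look and compute and a tool call to move; the robot and the scene stay as the last step left them, time stands still between calls to the robot, and variables do not carry over. Pictures are saved under pics/ and viewed, about 8 in all and at most 12, crops included, and the job is handed in when it is done.

Besides the shell and the picture viewer there is one more tool, called after "Request:" in YAML: its name, and indented under it one key for each argument. arm_command: Moves the arm, as the interface text tells. Its arguments: {"type":"object","properties":{"translation":{"type":"array","items":{"type":"array","items":{"type":"number"}}},"turn":{"type":"array","items":{"type":"number"}},"hand":{"type":"array","items":{"type":"number"}}},"required":["translation","turn","hand"]}

```bash
mkdir -p pics; ls
cat > h.py <<'E'
from workcell import *
import numpy as np, cv2
from scipy.spatial.transform import Rotation as R
def pix2world(info,u,v,d=None,z=None):
    K=np.array(info["mtx"],float);D=np.array(info["dist_coeffs"],float);T=np.linalg.inv(np.array(info["world_to_cam"]))
    uv=np.array([[np.atleast_1d(u),np.atleast_1d(v)]],float).reshape(2,-1).T.reshape(-1,1,2)
    n=cv2.undistortPoints(uv,K,D).reshape(-1,2)
    r=np.c_[n,np.ones(len(n))]
    o=T[:3,3]; w=r@T[:3,:3].T
    s=((z-o[2])/w[:,2]) if z is not None else np.atleast_1d(d)
    return o+w*np.reshape(s,(-1,1))
def world2pix(info,P):
    W=np.array(info["world_to_cam"]); 
    return cv2.projectPoints(np.array(P,float).reshape(-1,3),cv2.Rodrigues(W[:3,:3])[0],W[:3,3],np.array(info["mtx"],float),np.array(info["dist_coeffs"],float))[0].reshape(-1,2)
E
python3 - <<'E'
from h import *
o=get_obs();print({k:np.round(v,3).tolist() for k,v in o.items()})
for c in("top","scene"):
    p,d=camera(c);i=camera_info(c)
    cv2.imwrite(f"pics/{c}0.png",p[:,:,::-1]);np.savez(f"{c}0.npz",p=p,d=d)
    print(c,np.round(np.linalg.inv(np.array(i["world_to_cam"]))[:3,[2,3]],3).tolist(),np.round(i["mtx"],0).tolist())
    for n in("mill","mill_mouth","lid","lid_grip","bowls_mid","woodbox_mid","shaker_mid","spoonrest_mid"):
        for r in spot_point(c,n)[:3]:
            v,u=r["location"];dd=d[int(v),int(u)]
            print(c,n,round(r["conf"],2),[round(v),round(u)],np.round(pix2world(i,u,v,d=dd)[0],3))
E
```

```text
pics
{'clock': 0.0, 'joint_pos': [1.25, 0.241, 0.004, 1.335, 0.0, 1.571], 'joint_vel': [0.0, -0.0, 0.0, -0.003, -0.001, -0.002], 'tau': [-0.0, -37.232, 25.241, 0.017, 0.0, 0.0], 'eef_pos': [0.157, 0.474, 0.244], 'tool_rot': [0.16, 0.987, -0.001, -0.0], 'ft_force': [-0.318, 0.348, 0.19], 'ft_torque': [-0.004, 0.003, -0.029], 'grip_width': 0.085}
top [[0.146, 0.475], [-0.001, 0.002], [-0.989, 1.343]] [[527.0, 0.0, 271.0], [0.0, 527.0, 204.0], [0.0, 0.0, 1.0]]
top mill 0.72 [226, 316] [ 0.607 -0.108  0.104]
top mill_mouth 0.92 [222, 325] [ 0.617 -0.129  0.102]
top lid 0.89 [245, 217] [0.561 0.132 0.043]
top lid 0.75 [202, 226] [0.666 0.112 0.06 ]
top lid_grip 0.88 [196, 223] [0.679 0.118 0.069]
top lid_grip 0.69 [246, 212] [0.556 0.14  0.068]
top bowls_mid 0.96 [222, 108] [0.615 0.412 0.011]
top woodbox_mid 0.78 [253, 428] [ 0.55  -0.38   0.067]
top shaker_mid 0.66 [155, 250] [0.78  0.053 0.087]
top shaker_mid 0.21 [223, 109] [0.614 0.411 0.01 ]
top spoonrest_mid 0.74 [162, 330] [ 0.786 -0.152  0.003]
scene [[-0.764, 1.506], [0.039, -0.031], [-0.644, 0.828]] [[480.0, 0.0, 275.0], [0.0, 
[... 164 characters left out ...]
.604 -0.122  0.096]
scene mill_mouth 0.32 [215, 321] [0.579 0.133 0.032]
scene lid 0.84 [251, 321] [0.708 0.117 0.033]
scene lid 0.64 [219, 325] [0.592 0.14  0.03 ]
scene lid_grip 0.6 [199, 321] [0.55  0.134 0.063]
scene lid_grip 0.59 [235, 319] [0.689 0.112 0.068]
scene bowls_mid 0.68 [221, 432] [0.593 0.421 0.01 ]
scene bowls_mid 0.65 [217, 325] [0.584 0.143 0.031]
scene bowls_mid 0.36 [244, 225] [ 0.665 -0.109  0.029]
scene woodbox_mid 0.56 [218, 119] [ 0.589 -0.371  0.059]
scene woodbox_mid 0.3 [217, 325] [0.584 0.141 0.032]
scene woodbox_mid 0.18 [279, 300] [0.815 0.056 0.06 ]
scene shaker_mid 0.76 [277, 296] [0.815 0.048 0.066]
scene spoonrest_mid 0.79 [295, 204] [ 0.8   -0.156  0.003]
```

Run:
```python
from h import *
z=np.load("top0.npz");p,d=z["p"],z["d"];i=camera_info("top")
cv2.imwrite("pics/topcrop.png",cv2.resize(p[140:285,180:370,::-1],None,fx=4,fy=4,interpolation=cv2.INTER_CUBIC))
V,U=np.mgrid[0:420,0:560]
P=pix2world(i,U.ravel(),V.ravel(),d=d.ravel()).reshape(420,560,3);np.save("P.npy",P)
print("plywood z",np.round([np.median(P[a:b,c:e,2]) for a,b,c,e in((275,283,280,300),(205,215,255,270),(250,260,260,270))],4))
# mill rim: points with z .105-.125 ; lid tops z> .065
for nm,(x0,x1,y0,y1,z0,z1) in dict(mill=(.52,.72,-.22,-.03,.108,.125),lidA=(.5,.62,.07,.2,.064,.085),lidB=(.62,.75,.05,.2,.064,.085)).items():
    m=(P[...,0]>x0)&(P[...,0]<x1)&(P[...,1]>y0)&(P[...,1]<y1)&(P[...,2]>z0)&(P[...,2]<z1)
    q=P[m]
    (c,s,a)=cv2.minAreaRect(q[:,:2].astype(np.float32)*1000)
    print(nm,m.sum(),np.round(q.mean(0),4),np.round(np.median(q[:,2]),4),np.round(c),np.round(s),a,p[m].mean(0).round())
```

```text
plywood z [ 0.     -0.0007 -0.0002]
mill 688 [ 0.6163 -0.1206  0.1146] 0.1146 [ 616. -121.] [90. 90.] 48.53536605834961 [129. 123. 114.]
lidA 168 [0.5518 0.1389 0.072 ] 0.0722 [552. 139.] [59. 16.] 9.865988731384277 [143. 137. 125.]
lidB 166 [0.6732 0.1159 0.0716] 0.0717 [674. 116.] [18. 59.] 27.72396469116211 [138.  70.  22.]
```

View pics/topcrop.png

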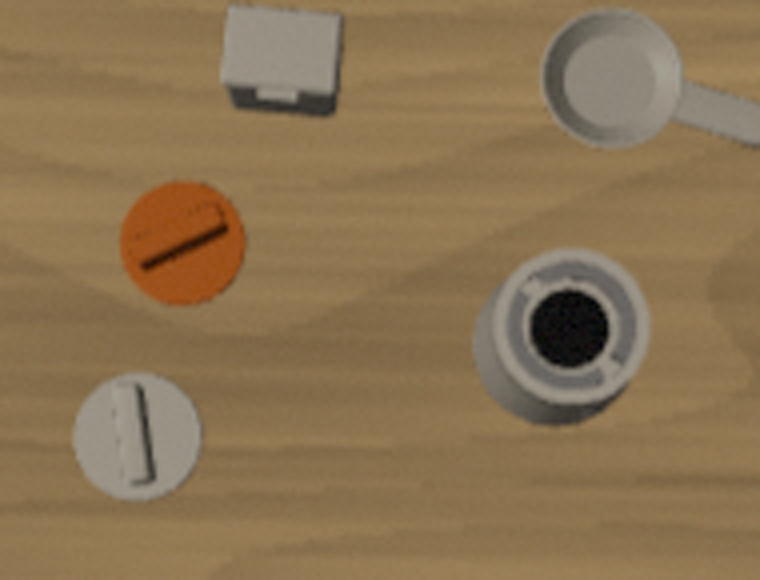

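View pics/scene0.png

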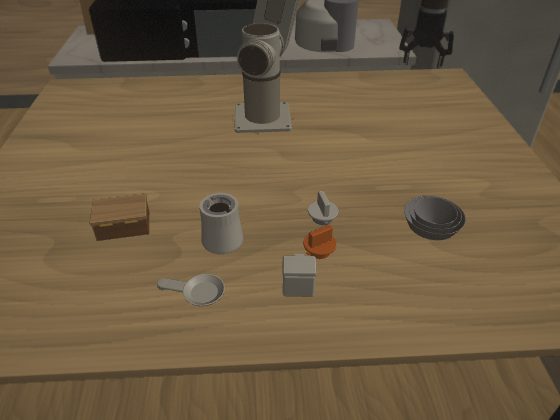

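Candidates: white lid at top [249, 214] and orange look-alike at [201, 226]. The white one fits: white disc, white 59x16 mm bar, top at 72 mm, bar at about +10°. Mill at top [222, 322]; its slots show as light notches at crop (532,285) and (612,370), about 42° from world x. The scene view agrees.

Request:
arm_command:
  translation:
    - [-3.2,-1.3,0.3]
    - [-6.4,-2.6,0.6]
    - [-9.6,-3.9,0.9]
    - [-12.8,-5.1,1.2]
    - [-16,-6.4,1.5]
  turn: [0,0,0,0,0]
  hand: [0,0,0,0,0]

```text
clock: 1.32
eef_pos: [0.2903, 0.3624, 0.2303]
tool_rot: [0.159, 0.987, 0.0, 0.0]
ft_force: [0.0, 0.5, 0.3]
grip_width: 0.0852
```

Request:
arm_command:
  translation:
    - [-3.2,-1.3,0.3]
    - [-6.4,-2.6,0.6]
    - [-9.6,-3.9,0.9]
    - [-12.8,-5.1,1.2]
    - [-16,-6.4,1.5]
  turn: [0,0,0,0,0]
  hand: [0,0,0,0,0]

```text
clock: 1.73
eef_pos: [0.4222, 0.2509, 0.2154]
tool_rot: [0.16, 0.987, 0.0, 0.0]
ft_force: [0.6, 0.9, -0.2]
grip_width: 0.0854
```

Request:
arm_command:
  translation:
    - [-3.2,-1.3,0.3]
    - [-6.4,-2.6,0.6]
    - [-9.6,-3.9,0.9]
    - [-12.8,-5.1,1.2]
    - [-16,-6.4,1.5]
  turn: [-0.1,-0.2,-0.3,-0.4,-0.494]
  hand: [0,0,0,0,0]

```text
clock: 2.15
eef_pos: [0.5538, 0.1396, 0.2002]
tool_rot: [-0.089, 0.996, 0.0, 0.0]
ft_force: [-0.4, -0.4, 0.4]
grip_width: 0.0852
```

Run:
```python
from h import *
import workcell; print([n for n in dir(workcell) if not n.startswith("_")], getattr(workcell,"tip_reach",None))
o=get_obs();print({k:np.round(v,3).tolist() for k,v in o.items() if k in("clock","joint_pos","eef_pos","tool_rot","ft_force")})
i=camera_info("wrist");p,d=camera("wrist")
print(np.round(np.linalg.inv(np.array(i["world_to_cam"])),3).tolist(),np.round(i["mtx"],0).tolist())
np.savez("w1.npz",p=p,d=d);cv2.imwrite("pics/w1.png",p[:,:,::-1])
V,U=np.mgrid[0:420,0:560]
P=pix2world(i,U.ravel(),V.ravel(),d=d.ravel()).reshape(420,560,3)
m=(np.hypot(P[...,0]-.552,P[...,1]-.139)<.05)&(P[...,2]>.066)&(P[...,2]<.08)
q=P[m];print(m.sum(),q.mean(0),cv2.minAreaRect(q[:,:2].astype(np.float32)*1000))
m=(np.hypot(P[...,0]-.552,P[...,1]-.139)<.06)&(P[...,2]>.028)&(P[...,2]<.038)
q=P[m];print(m.sum(),cv2.minEnclosingCircle(q[:,:2].astype(np.float32)*1000),q[:,2].mean())
```

```text
['Unreachable', 'camera', 'camera_info', 'get_obs', 'job_done', 'search_frame', 'spot_point', 'tip_reach'] 0.014
{'clock': 2.15, 'joint_pos': [0.247, 0.403, 0.115, 1.283, 0.0, 0.069], 'eef_pos': [0.554, 0.14, 0.2], 'tool_rot': [-0.089, 0.996, 0.0, 0.0], 'ft_force': [-0.38, -0.373, 0.407]}
[[-0.177, 0.938, 0.299, 0.478], [0.984, 0.169, 0.053, 0.126], [-0.001, 0.303, -0.953, 0.329], [0.0, 0.0, 0.0, 1.0]] [[320.0, 0.0, 279.0], [0.0, 320.0, 209.0], [0.0, 0.0, 1.0]]
1316 [0.55100448 0.13950392 0.07249505] ((552.5948486328125, 139.92227172851562), (59.44694900512695, 15.949604034423828), 9.700510025024414)
3952 ((552.9745483398438, 140.11289978027344), 39.89997863769531) 0.032893574432040835
```

View pics/w1.png

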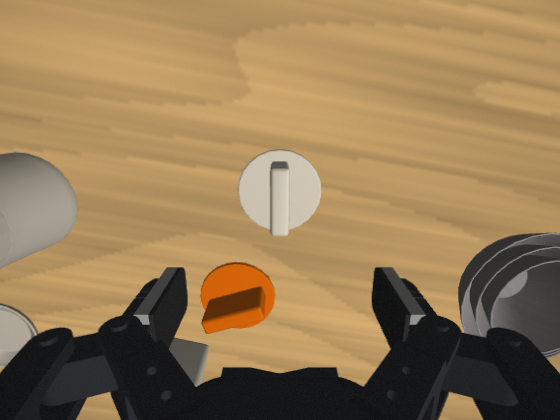

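Wrist view: the white lid is at pixel (280,190) with its bar upright between the jaws, and the orange one is at (237,295). First a quick wrist look at the mill for the slot angle and centre.

Request:
arm_command:
  translation:
    - [-0.15,-2.7,0]
    - [-0.3,-5.4,0]
    - [-0.45,-8.1,0]
    - [-0.6,-10.8,0]
    - [-0.75,-13.4,0]
  turn: [0,0,0,0,0]
  hand: [0,0,0,0,0]

```text
clock: 2.62
eef_pos: [0.5832, 0.009, 0.2002]
tool_rot: [-0.086, 0.996, -0.0, -0.0]
ft_force: [-0.3, -0.6, 0.0]
grip_width: 0.0855
```

Request:
arm_command:
  translation:
    - [-0.15,-2.7,0]
    - [-0.3,-5.4,0]
    - [-0.45,-8.1,0]
    - [-0.75,-13.4,0]
    - [-0.75,-13.4,0]
  turn: [0,0,0,0,0]
  hand: [0,0,0,0,0]

```text
clock: 3.03
eef_pos: [0.6142, -0.1253, 0.2001]
tool_rot: [-0.084, 0.996, -0.001, 0.0]
ft_force: [-1.2, -1.1, -0.4]
grip_width: 0.0852
```

Run:
```python
from h import *
o=get_obs();print({k:np.round(v,3).tolist() for k,v in o.items() if k in("clock","joint_pos","eef_pos","tool_rot","ft_force")})
i=camera_info("wrist");p,d=camera("wrist")
V,U=np.mgrid[0:420,0:560]
P=pix2world(i,U.ravel(),V.ravel(),d=d.ravel()).reshape(420,560,3)
m=(np.hypot(P[...,0]-.616,P[...,1]+.121)<.06)&(P[...,2]>.110)&(P[...,2]<.12)
q=P[m];c,r=cv2.minEnclosingCircle(q[:,:2].astype(np.float32)*1000);print(m.sum(),c,r,np.median(q[:,2]))
# rectified top-down view of plane z=.115, 5 px/mm
N=500;a=(np.arange(N)-N/2)/5000
X,Y=np.meshgrid(a,a,indexing="ij") # row->x up later
W=np.stack([c[0]/1000-X,c[1]/1000-Y,np.full_like(X,.115)],-1)
uv=world2pix(i,W.reshape(-1,3)).reshape(N,N,2).astype(np.float32)
rp=cv2.remap(p,uv[...,0],uv[...,1],cv2.INTER_CUBIC)
dz=cv2.remap(P[...,2].astype(np.float32),uv[...,0],uv[...,1],cv2.INTER_NEAREST)
np.savez("mill.npz",rp=rp,dz=dz,c=c)
g=np.clip((dz-.09)/.03*255,0,255).astype(np.uint8)
cv2.imwrite("pics/mill.png",np.hstack([rp[50:450,50:450,::-1],cv2.cvtColor(g,cv2.COLOR_GRAY2BGR)[50:450,50:450]]))
```

```text
{'clock': 3.033, 'joint_pos': [-0.2, 0.515, 0.291, 1.346, -0.002, -0.368], 'eef_pos': [0.614, -0.125, 0.2], 'tool_rot': [-0.084, 0.996, -0.001, 0.0], 'ft_force': [-1.167, -1.126, -0.39]}
7351 (618.1283569335938, -120.56007385253906) 46.25063705444336 0.1149010160412815
```

View pics/mill.png

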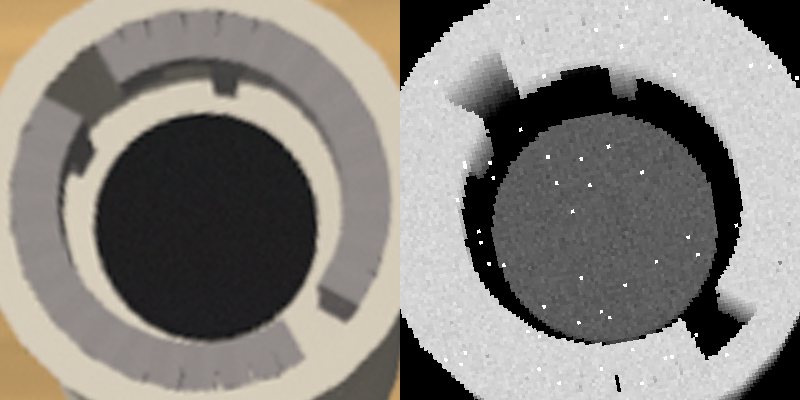

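The slots show at rectified (72,72) and (326,339), so the slot line is about 43.5°. I go back to the lid and refine the fit meanwhile.

Request:
arm_command:
  translation:
    - [0.16,2.7,0]
    - [0.32,5.4,0]
    - [0.48,8.1,0]
    - [0.64,10.8,0]
    - [0.8,13.4,0]
  turn: [0,0,0,0,0]
  hand: [0,0,0,0,0]

```text
clock: 3.5
eef_pos: [0.5817, 0.0122, 0.2002]
tool_rot: [-0.086, 0.996, 0.0, -0.0]
ft_force: [0.1, 0.1, 0.1]
grip_width: 0.0856
```

Request:
arm_command:
  translation:
    - [0.16,2.7,0]
    - [0.4,6.7,0]
    - [0.6,10,0]
    - [0.8,13.4,0]
    - [0.8,13.4,0]
  turn: [0,0,0,0,0]
  hand: [0,0,0,0,0]

```text
clock: 3.92
eef_pos: [0.5495, 0.1472, 0.2004]
tool_rot: [-0.09, 0.996, 0.002, -0.0]
ft_force: [0.5, -0.4, 0.6]
grip_width: 0.0852
```

Request:
arm_command:
  translation:
    - [0,0,3]
    - [0,0,6]
    - [0,0,8]
    - [0,0,8]
    - [0,0,8]
  turn: [0,0,0,0,0]
  hand: [0,0,0,0,0]

```text
clock: 4.33
eef_pos: [0.5503, 0.1409, 0.1194]
tool_rot: [-0.087, 0.996, -0.0, -0.002]
ft_force: [0.8, 0.4, 1.1]
grip_width: 0.0851
```

Run:
```python
from h import *
o=get_obs();print({k:np.round(v,4).tolist() for k,v in o.items() if k in("clock","eef_pos","tool_rot","ft_force")})
i=camera_info("wrist");p,d=camera("wrist")
V,U=np.mgrid[0:420,0:560]
P=pix2world(i,U.ravel(),V.ravel(),d=d.ravel()).reshape(420,560,3)
h=np.hypot(P[...,0]-.552,P[...,1]-.139)
m=(h<.05)&(P[...,2]>.066)&(P[...,2]<.08);q=P[m]
print(m.sum(),np.median(q[:,2]),cv2.minAreaRect(q[:,:2].astype(np.float32)*1000))
m=((h<.06)&(P[...,2]>.028)&(P[...,2]<.038));q=P[m];print(cv2.minEnclosingCircle(q[:,:2].astype(np.float32)*1000))
z=np.load("mill.npz");rp,dz,c=z["rp"],z["dz"],z["c"]
# bore/ring outer circle fit by radial saturation-free edge: red-blue difference (ring greyish, housing creamy)
s=(rp[...,0].astype(int)-rp[...,2]).astype(np.float32); s=cv2.GaussianBlur(s,(0,0),2)
pol=lambda im,c0:np.array([[im[int(round(c0[1]-r*np.cos(t))),int(round(c0[0]-r*np.sin(t)))] for r in range(150,215)] for t in np.radians(np.arange(0,360,3))])
A=pol(s,(250,250));e=np.diff(A,axis=1).argmax(1)+150.5
t=np.radians(np.arange(0,360,3));pts=np.c_[e*np.cos(t),e*np.sin(t)]
M=np.c_[np.cos(t),np.sin(t),np.ones_like(t)];w=np.ones(len(t),bool)
for _ in range(6):
    k=np.linalg.lstsq(M[w],e[w],rcond=None)[0];w=abs(e-M@k)<3
print("ring outer centre",c[0]+k[0]/5,c[1]+k[1]/5,"r",k[2]/5,w.sum())
```

```text
{'clock': 4.3333, 'eef_pos': [0.5503, 0.1409, 0.1194], 'tool_rot': [-0.0867, 0.9962, -0.0002, -0.0016], 'ft_force': [0.7508, 0.4213, 1.1227]}
2434 0.07271217864624287 ((552.4285278320312, 139.8387451171875), (59.37274932861328, 16.023984909057617), 9.634753227233887)
((552.9522094726562, 139.89463806152344), 39.90007781982422)
ring outer centre 618.1434729697031 -120.59539022153605 r 38.06269348572614 117
```

Request:
arm_command:
  translation:
    - [-0.2,-0.1,2.0]
    - [-0.2,-0.1,4.0]
    - [-0.2,-0.1,5.5]
    - [-0.2,-0.1,6.7]
    - [-0.2,-0.1,6.7]
  turn: [0,0,0,0,0]
  hand: [0,0,0,0,0]

```text
clock: 4.8
eef_pos: [0.5535, 0.14, 0.0529]
tool_rot: [-0.086, 0.996, -0.0, -0.001]
ft_force: [0.1, -0.3, -0.6]
grip_width: 0.0852
```

Request:
arm_command:
  translation:
    - [0,0,0]
    - [0,0,0]
    - [0,0,0]
  turn: [0,0,0]
  hand: [0,0,0]

```text
clock: 5.05
eef_pos: [0.5553, 0.1405, 0.0553]
tool_rot: [-0.086, 0.996, 0.0, 0.002]
ft_force: [-0.1, 0.4, 0.4]
grip_width: 0.0854
```

Request:
arm_command:
  translation:
    - [0,0,0]
    - [0,0,0]
    - [0,0,0]
    - [0,0,0]
    - [0,0,0]
  turn: [0,0,0,0,0]
  hand: [0,0,0,0,0]

```text
clock: 5.47
eef_pos: [0.5538, 0.1401, 0.0534]
tool_rot: [-0.086, 0.996, 0.0, 0.0]
ft_force: [-1.0, 0.2, 0.4]
grip_width: 0.0853
```

Run:
```python
from h import *
o=get_obs();print({k:np.round(v,4).tolist() for k,v in o.items()})
```

```text
{'clock': 5.4667, 'joint_pos': [0.2478, 0.529, -0.0952, 0.9465, 0.0, 0.0746], 'joint_vel': [-0.0, 0.0023, -0.0025, 0.0011, 0.0001, 0.0004], 'tau': [-0.0025, -46.6875, 21.3379, -0.001, -0.0003, 0.0001], 'eef_pos': [0.5538, 0.1401, 0.0534], 'tool_rot': [-0.0865, 0.9963, 0.0, 0.0001], 'ft_force': [-0.9664, 0.237, 0.4406], 'ft_torque': [-0.0009, 0.013, 0.032], 'grip_width': 0.0853}
```

Request:
arm_command:
  translation:
    - [0.12,0,0]
    - [0.12,0,0]
    - [0.12,0,0]
    - [0.12,0,0]
    - [0.12,0,0]
  turn: [0,0,0,0,0]
  hand: [0,0,0.5,1,1]

```text
clock: 5.88
eef_pos: [0.5526, 0.1399, 0.0533]
tool_rot: [-0.086, 0.996, -0.0, -0.0]
ft_force: [-0.7, -0.3, 0.7]
grip_width: 0.0519
```

Request:
arm_command:
  translation:
    - [0,0,0]
    - [0,0,0]
    - [0,0,0]
    - [0,0,0]
    - [0,0,0]
  turn: [0,0,0,0,0]
  hand: [1,1,1,1,1]

```text
clock: 6.3
eef_pos: [0.5526, 0.1399, 0.0534]
tool_rot: [-0.086, 0.996, 0.0, 0.0]
ft_force: [-0.7, 1.1, 1.1]
grip_width: 0.0151
```

Request:
arm_command:
  translation:
    - [0,0,0]
    - [0,0,0]
    - [0,0,0]
    - [0,0,0]
    - [0,0,0]
  turn: [0,0,0,0,0]
  hand: [1,1,1,1,1]

```text
clock: 6.72
eef_pos: [0.5527, 0.1399, 0.0534]
tool_rot: [-0.086, 0.996, 0.0, 0.0]
ft_force: [0.1, 0.2, 1.2]
grip_width: 0.0151
```

Request:
arm_command:
  translation:
    - [0,0,-1.5]
    - [0,0,-4]
    - [0,0,-7]
    - [0,0,-10]
    - [0,0,-12]
  turn: [0,0,0,0,0]
  hand: [1,1,1,1,1]

```text
clock: 7.13
eef_pos: [0.5532, 0.1401, 0.1758]
tool_rot: [-0.086, 0.996, 0.0, 0.001]
ft_force: [1.4, 0.2, -1.2]
grip_width: 0.0153
```

Request:
arm_command:
  translation:
    - [-0.1,-1.5,0]
    - [-0.3,-4,0]
    - [-0.49,-6.7,0]
    - [-0.76,-10.4,0]
    - [-0.98,-13.4,0]
  turn: [0,0,0,0,0]
  hand: [1,1,1,1,1]

```text
clock: 7.55
eef_pos: [0.5853, 0.008, 0.1729]
tool_rot: [-0.087, 0.996, -0.0, -0.0]
ft_force: [0.7, 0.9, -1.0]
grip_width: 0.0147
```

Request:
arm_command:
  translation:
    - [-0.22,-3,0]
    - [-0.44,-6,0]
    - [-0.66,-9,0]
    - [-0.85,-11.7,0]
    - [-0.98,-13.4,0]
  turn: [-0.1,-0.22,-0.34,-0.46,-0.588]
  hand: [1,1,1,1,1]

```text
clock: 7.97
eef_pos: [0.618, -0.1237, 0.1725]
tool_rot: [-0.372, 0.928, -0.0, -0.001]
ft_force: [0.2, 0.9, -2.9]
grip_width: 0.0154
```

Request:
arm_command:
  translation:
    - [0,0,0]
    - [0,0,0]
    - [0,0,0]
    - [0,0,0]
    - [0,0,0]
  turn: [0,0,0,0,0]
  hand: [1,1,1,1,1]

```text
clock: 8.38
eef_pos: [0.6179, -0.1194, 0.1733]
tool_rot: [-0.371, 0.929, 0.0, -0.0]
ft_force: [-0.4, -0.2, -2.3]
grip_width: 0.0152
```

Request:
arm_command:
  translation:
    - [0,0,0]
    - [0,0,0]
    - [0,0,0]
  turn: [0,0,0]
  hand: [1,1,1]

```text
clock: 8.63
eef_pos: [0.6181, -0.1201, 0.1735]
tool_rot: [-0.37, 0.929, -0.0, 0.0]
ft_force: [-0.1, 0.4, -1.4]
grip_width: 0.0154
```

Run:
```python
from h import *
o=get_obs();print({k:np.round(v,4).tolist() for k,v in o.items()})
q=R.from_quat(o["tool_rot"]).as_matrix();print(q.round(4))
print("lid yaw",np.degrees(np.arctan2(-q[1,0],-q[0,0]))-.3)
i=camera_info("wrist");p,d=camera("wrist");cv2.imwrite("pics/w2.png",p[:,:,::-1]);np.savez("w2.npz",p=p,d=d)
V,U=np.mgrid[0:420,0:560]
P=pix2world(i,U.ravel(),V.ravel(),d=d.ravel()).reshape(420,560,3)
z=o["eef_pos"][2]-.0534;e=o["eef_pos"]
for nm,a,b in(("disc",.029,.037),):
    m=(np.hypot(P[...,0]-e[0],P[...,1]-e[1])<.06)&(P[...,2]>z+a)&(P[...,2]<z+b)
    q=P[m];print(nm,m.sum(),np.median(q[:,2])-z,cv2.minEnclosingCircle(q[:,:2].astype(np.float32)*1000))
```

```text
{'clock': 8.6333, 'joint_pos': [-0.192, 0.5346, 0.2537, 1.2898, -0.0, -0.9508], 'joint_vel': [-0.0039, 0.001, 0.0025, 0.0011, -0.0001, -0.0003], 'tau': [0.0497, -51.613, 25.6213, 0.0018, 0.0032, 0.0021], 'eef_pos': [0.6181, -0.1201, 0.1735], 'tool_rot': [-0.3704, 0.9289, -0.0, 0.0001], 'ft_force': [-0.1202, 0.401, -1.3658], 'ft_torque': [-0.0407, 0.0029, -0.0323], 'grip_width': 0.0154}
[[-7.256e-01 -6.881e-01  1.000e-04]
 [-6.881e-01  7.256e-01 -0.000e+00]
 [-1.000e-04 -1.000e-04 -1.000e+00]]
lid yaw 43.17893409960619
disc 8434 0.032967221067147556 ((618.12744140625, -119.65057373046875), 39.93423080444336)
```

View pics/w2.png

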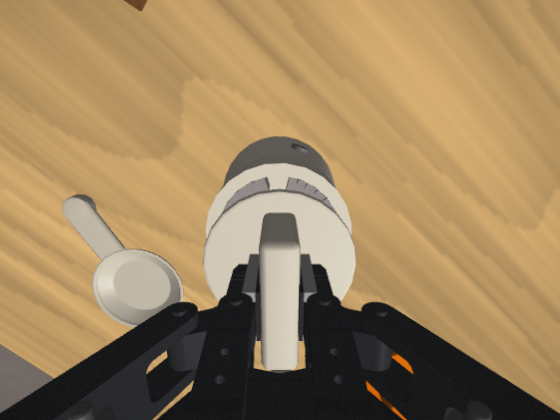

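The lid is held level and centred. The far slot at (278,180) lines up with the bar axis at (280, …). Small centring correction, then down by feel.

Request:
arm_command:
  translation:
    - [0.05,-0.05,0.3]
    - [0.05,-0.05,0.6]
    - [0.05,-0.05,0.9]
    - [0.05,-0.05,1.1]
    - [0.05,-0.05,1.3]
  turn: [0,0,0,0,0]
  hand: [1,1,1,1,1]

```text
clock: 9.1
eef_pos: [0.6179, -0.1214, 0.1597]
tool_rot: [-0.37, 0.929, 0.0, -0.0]
ft_force: [-0.4, -0.3, -2.3]
grip_width: 0.0153
```

Request:
arm_command:
  translation:
    - [0,0,0]
    - [0,0,0.1]
    - [0,0,0.15]
    - [0,0,0.2]
    - [0,0,0.2]
  turn: [0,0,0,0,0]
  hand: [1,1,1,1,1]

```text
clock: 9.52
eef_pos: [0.6181, -0.1214, 0.1583]
tool_rot: [-0.37, 0.929, -0.0, 0.0]
ft_force: [-0.5, 0.1, -1.7]
grip_width: 0.0155
```

Request:
arm_command:
  translation:
    - [0,0,0.05]
    - [0,0,0.1]
    - [0,0,0.15]
    - [0,0,0.2]
    - [0,0,0.2]
  turn: [0,0,0,0,0]
  hand: [1,1,1,1,1]

```text
clock: 9.93
eef_pos: [0.618, -0.1214, 0.1561]
tool_rot: [-0.37, 0.929, 0.0, -0.0]
ft_force: [-1.3, 0.8, -1.5]
grip_width: 0.0157
```

Request:
arm_command:
  translation:
    - [0,0,0.05]
    - [0,0,0.1]
    - [0,0,0.1]
    - [0,0,0.1]
    - [0,0,0.1]
  turn: [0,0,0,0,0]
  hand: [1,1,1,1,1]

```text
clock: 10.35
eef_pos: [0.618, -0.1213, 0.1552]
tool_rot: [-0.37, 0.929, 0.0, -0.0]
ft_force: [0.4, 0.2, -1.9]
grip_width: 0.0157
```

The lugs are in the slots with no contact force. Now against the spring.

Request:
arm_command:
  translation:
    - [0,0,0.1]
    - [0,0,0.2]
    - [0,0,0.3]
    - [0,0,0.4]
    - [0,0,0.4]
  turn: [0,0,0,0,0]
  hand: [1,1,1,1,1]

```text
clock: 10.77
eef_pos: [0.6182, -0.1214, 0.1518]
tool_rot: [-0.37, 0.929, -0.0, 0.0]
ft_force: [-1.9, 0.9, 2.6]
grip_width: 0.0149
```

Request:
arm_command:
  translation:
    - [0,0,0.1]
    - [0,0,0.2]
    - [0,0,0.3]
    - [0,0,0.3]
    - [0,0,0.3]
  turn: [0,0,0,0,0]
  hand: [1,1,1,1,1]

```text
clock: 11.18
eef_pos: [0.6182, -0.1214, 0.1488]
tool_rot: [-0.37, 0.929, -0.0, 0.0]
ft_force: [-2.4, 0.5, 5.4]
grip_width: 0.0153
```

Request:
arm_command:
  translation:
    - [0,0,0.1]
    - [0,0,0.2]
    - [0,0,0.3]
    - [0,0,0.3]
    - [0,0,0.3]
  turn: [0,0,0,0,0]
  hand: [1,1,1,1,1]

```text
clock: 11.6
eef_pos: [0.6183, -0.1214, 0.1463]
tool_rot: [-0.37, 0.929, -0.0, 0.0]
ft_force: [-3.2, 0.6, 7.2]
grip_width: 0.0152
```

Request:
arm_command:
  translation:
    - [0,0,0]
    - [0,0,0]
  turn: [0,0]
  hand: [1,1]

```text
clock: 11.77
eef_pos: [0.6183, -0.1214, 0.1464]
tool_rot: [-0.37, 0.929, -0.0, 0.001]
ft_force: [-3.0, 1.4, 6.8]
grip_width: 0.0151
```

Request:
arm_command:
  translation:
    - [0.03,0.03,0.08]
    - [0.03,0.03,0.08]
    - [0.03,0.03,0.08]
    - [0.03,0.03,0.08]
  turn: [0,0,0.05,0.1]
  hand: [1,1,1,1]

```text
clock: 12.1
eef_pos: [0.6185, -0.1218, 0.1459]
tool_rot: [-0.322, 0.947, -0.001, 0.001]
ft_force: [-2.5, -0.4, 8.5]
grip_width: 0.0153
```

Request:
arm_command:
  translation:
    - [0,0,0]
    - [0,0,0]
  turn: [0.05,0.1]
  hand: [1,1]

```text
clock: 12.27
eef_pos: [0.6186, -0.122, 0.146]
tool_rot: [-0.274, 0.962, -0.001, 0.001]
ft_force: [-1.8, -0.6, 8.3]
grip_width: 0.0151
```

```bash
cat > st.py <<'E'
from h import *
o=get_obs();q=R.from_quat(o["tool_rot"]).as_matrix()
print({k:np.round(v,4).tolist() for k,v in o.items() if k in("clock","eef_pos","ft_force","ft_torque","grip_width")},"lid yaw %.1f"%(np.degrees(np.arctan2(-q[1,0],-q[0,0]))-.3))
E
python3 st.py
```

```text
{'clock': 12.2667, 'eef_pos': [0.6186, -0.122, 0.146], 'ft_force': [-1.7855, -0.6475, 8.2869], 'ft_torque': [-0.0182, 0.553, 0.1207], 'grip_width': 0.0151} lid yaw 31.5
```

Turning freely under the lip (12°, 0.12 N m). Continue to the stop.

Request:
arm_command:
  translation:
    - [0,0,0]
    - [0,0,0]
    - [0,0,0]
    - [0,0,0]
    - [0,0,0]
  turn: [0.07,0.14,0.21,0.28,0.34]
  hand: [1,1,1,1,1]

```text
clock: 12.68
eef_pos: [0.6185, -0.122, 0.1459]
tool_rot: [-0.107, 0.994, -0.001, 0.001]
ft_force: [-2.5, 0.2, 7.9]
grip_width: 0.0154
```

```bash
python3 st.py
```

```text
{'clock': 12.6833, 'eef_pos': [0.6185, -0.122, 0.1459], 'ft_force': [-2.5396, 0.1622, 7.8723], 'ft_torque': [0.0865, 0.5111, 0.0776], 'grip_width': 0.0154} lid yaw 12.0
```

Request:
arm_command:
  translation:
    - [0,0,0]
    - [0,0,0]
    - [0,0,0]
    - [0,0,0]
  turn: [0.04,0.08,0.12,0.12]
  hand: [1,1,1,1]

```text
clock: 13.02
eef_pos: [0.6186, -0.1216, 0.1459]
tool_rot: [-0.049, 0.999, -0.0, 0.001]
ft_force: [-2.4, 0.5, 7.0]
grip_width: 0.0155
```

```bash
python3 st.py
```

```text
{'clock': 13.0167, 'eef_pos': [0.6186, -0.1216, 0.1459], 'ft_force': [-2.4325, 0.5301, 7.0101], 'ft_torque': [0.287, 0.4167, 0.0839], 'grip_width': 0.0155} lid yaw 5.3
```

Request:
arm_command:
  translation:
    - [0,0,0]
    - [0,0,0]
    - [0,0,0]
  turn: [0.02,0.04,0.04]
  hand: [1,1,1]

```text
clock: 13.27
eef_pos: [0.6187, -0.121, 0.146]
tool_rot: [-0.03, 1.0, 0.0, 0.002]
ft_force: [-1.4, 2.0, 8.0]
grip_width: 0.015
```

```bash
python3 st.py
```

```text
{'clock': 13.2667, 'eef_pos': [0.6187, -0.121, 0.146], 'ft_force': [-1.3754, 2.048, 7.9799], 'ft_torque': [0.4705, 0.3965, 0.4936], 'grip_width': 0.015} lid yaw 3.1
```

Request:
arm_command:
  translation:
    - [0,0,0]
    - [0,0,0]
    - [0,0,0]
  turn: [0.02,0.04,0.04]
  hand: [1,1,1]

```text
clock: 13.52
eef_pos: [0.6187, -0.1209, 0.146]
tool_rot: [-0.011, 1.0, -0.0, 0.002]
ft_force: [-1.7, 1.9, 7.7]
grip_width: 0.0154
```

```bash
python3 st.py
```

```text
{'clock': 13.5167, 'eef_pos': [0.6187, -0.1209, 0.146], 'ft_force': [-1.7403, 1.8738, 7.6926], 'ft_torque': [0.3078, 0.4832, 1.6077], 'grip_width': 0.0154} lid yaw 1.0
```

Torque rose from 0.08 to 1.6 N m, so this is the hard stop. Ease up, holding the twist lightly.

Request:
arm_command:
  translation:
    - [0,0,-0.1]
    - [0,0,-0.2]
    - [0,0,-0.3]
    - [0,0,-0.4]
    - [0,0,-0.4]
  turn: [-0.01,-0.02,-0.02,-0.02,-0.02]
  hand: [1,1,1,1,1]

```text
clock: 13.93
eef_pos: [0.6185, -0.1209, 0.1466]
tool_rot: [-0.02, 1.0, 0.001, 0.0]
ft_force: [5.1, 1.6, -5.9]
grip_width: 0.015
```

```bash
python3 st.py
```

```text
{'clock': 13.9333, 'eef_pos': [0.6185, -0.1209, 0.1466], 'ft_force': [5.0673, 1.6242, -5.8777], 'ft_torque': [0.4153, -1.2459, 1.0672], 'grip_width': 0.015} lid yaw 2.0
```

Request:
arm_command:
  translation:
    - [0,0,-0.05]
    - [0,0,-0.1]
    - [0,0,-0.1]
  turn: [0,0,0]
  hand: [1,1,1]

```text
clock: 14.18
eef_pos: [0.6184, -0.1209, 0.1469]
tool_rot: [-0.02, 1.0, 0.001, -0.0]
ft_force: [5.7, 1.2, -9.7]
grip_width: 0.0155
```

```bash
python3 st.py
```

```text
{'clock': 14.1833, 'eef_pos': [0.6184, -0.1209, 0.1469], 'ft_force': [5.7317, 1.2364, -9.6693], 'ft_torque': [0.3559, -1.4981, 1.0973], 'grip_width': 0.0155} lid yaw 2.0
```

The rise is blocked (pull of 8 to 10 N at only +0.9 mm), possibly lug friction on the stop from the held twist. I go back down to neutral and relax the twist.

Request:
arm_command:
  translation:
    - [0,0,0.2]
    - [0,0,0.35]
    - [0,0,0.35]
    - [0,0,0.35]
    - [0,0,0.35]
  turn: [0,0,0,-0.015,-0.03]
  hand: [1,1,1,1,1]

```text
clock: 14.6
eef_pos: [0.6184, -0.121, 0.1467]
tool_rot: [-0.034, 0.999, 0.0, 0.001]
ft_force: [2.8, 3.9, 4.0]
grip_width: 0.0155
```

```bash
python3 st.py
```

```text
{'clock': 14.6, 'eef_pos': [0.6184, -0.121, 0.1467], 'ft_force': [2.7569, 3.9199, 4.0198], 'ft_torque': [0.9421, -0.5881, 0.1379], 'grip_width': 0.0155} lid yaw 3.6
```

Request:
arm_command:
  translation:
    - [0,0,-0.05]
    - [0,0,-0.1]
    - [0,0,-0.1]
  turn: [0,0,0]
  hand: [1,1,1]

```text
clock: 14.85
eef_pos: [0.6183, -0.121, 0.1475]
tool_rot: [-0.034, 0.999, 0.0, 0.001]
ft_force: [4.0, 4.0, 2.4]
grip_width: 0.0151
```

```bash
python3 st.py
```

```text
{'clock': 14.85, 'eef_pos': [0.6183, -0.121, 0.1475], 'ft_force': [3.9576, 3.9687, 2.4374], 'ft_torque': [0.9503, -0.7953, 0.2746], 'grip_width': 0.0151} lid yaw 3.6
```

Request:
arm_command:
  translation:
    - [-0.05,0.05,0]
    - [-0.05,0.05,0]
    - [-0.05,0.05,-0.05]
    - [-0.05,0.05,-0.1]
    - [-0.05,0.05,-0.1]
  turn: [0,0,0,0,0]
  hand: [1,1,1,1,1]

```text
clock: 15.27
eef_pos: [0.6184, -0.121, 0.1481]
tool_rot: [-0.034, 0.999, 0.0, 0.0]
ft_force: [4.0, 2.3, 2.5]
grip_width: 0.0153
```

```bash
python3 st.py
```

```text
{'clock': 15.2667, 'eef_pos': [0.6184, -0.121, 0.1481], 'ft_force': [3.9741, 2.279, 2.5095], 'ft_torque': [0.7947, -0.8561, 0.1941], 'grip_width': 0.0153} lid yaw 3.6
```

Request:
arm_command:
  translation:
    - [0,0,-0.05]
    - [0,0,-0.1]
    - [0,0,-0.1]
  turn: [0,0,0]
  hand: [1,1,1]

```text
clock: 15.52
eef_pos: [0.6183, -0.1209, 0.149]
tool_rot: [-0.034, 0.999, -0.0, 0.0]
ft_force: [4.1, 3.0, 1.0]
grip_width: 0.0151
```

```bash
python3 st.py
```

```text
{'clock': 15.5167, 'eef_pos': [0.6183, -0.1209, 0.149], 'ft_force': [4.0639, 2.9873, 1.0097], 'ft_torque': [0.7505, -1.0201, 0.2185], 'grip_width': 0.0151} lid yaw 3.6
```

It has risen past lip level (TCP 149 mm vs 147.4), so it is going into the notch. Continue.

Request:
arm_command:
  translation:
    - [-0.05,0.05,0]
    - [-0.05,0.05,-0.05]
    - [-0.05,0.05,-0.1]
    - [-0.05,0.05,-0.15]
    - [-0.05,0.05,-0.15]
  turn: [0,0,0,0,0]
  hand: [1,1,1,1,1]

```text
clock: 15.93
eef_pos: [0.6183, -0.1208, 0.1503]
tool_rot: [-0.034, 0.999, -0.0, -0.0]
ft_force: [2.7, -0.3, -0.8]
grip_width: 0.0149
```

```bash
python3 st.py
```

```text
{'clock': 15.9333, 'eef_pos': [0.6183, -0.1208, 0.1503], 'ft_force': [2.6513, -0.3082, -0.7924], 'ft_torque': [0.0981, -0.7102, 0.2518], 'grip_width': 0.0149} lid yaw 3.6
```

Request:
arm_command:
  translation:
    - [0,0,-0.05]
    - [0,0,-0.05]
    - [0,0,-0.05]
  turn: [0,0,0]
  hand: [1,1,1]

```text
clock: 16.18
eef_pos: [0.6183, -0.1208, 0.1504]
tool_rot: [-0.034, 0.999, -0.0, -0.001]
ft_force: [4.1, -1.0, -3.0]
grip_width: 0.0154
```

```bash
python3 st.py
```

```text
{'clock': 16.1833, 'eef_pos': [0.6183, -0.1208, 0.1504], 'ft_force': [4.0672, -1.0314, -2.99], 'ft_torque': [-0.1633, -0.8774, 0.2479], 'grip_width': 0.0154} lid yaw 3.6
```

TCP stops at 150.4 mm, exactly the locked height. Quick lock check with a small counter-twist.

Request:
arm_command:
  translation:
    - [0,0,0.05]
    - [0,0,0.05]
    - [0,0,0.05]
  turn: [-0.03,-0.06,-0.06]
  hand: [1,1,1]

```text
clock: 16.43
eef_pos: [0.6181, -0.1207, 0.1504]
tool_rot: [-0.064, 0.998, -0.0, -0.001]
ft_force: [0.7, -1.4, -0.2]
grip_width: 0.0152
```

```bash
python3 st.py
```

```text
{'clock': 16.4333, 'eef_pos': [0.6181, -0.1207, 0.1504], 'ft_force': [0.6798, -1.3506, -0.244], 'ft_torque': [-0.1268, -0.5251, 0.055], 'grip_width': 0.0152} lid yaw 7.0
```

Request:
arm_command:
  translation:
    - [0,0,0]
    - [0,0,0]
    - [0,0,0]
  turn: [0.025,0.05,0.05]
  hand: [1,1,1]

```text
clock: 16.68
eef_pos: [0.6178, -0.1206, 0.1504]
tool_rot: [-0.038, 0.999, -0.0, -0.001]
ft_force: [-0.8, -2.2, -0.5]
grip_width: 0.0151
```

```bash
python3 st.py
```

```text
{'clock': 16.6833, 'eef_pos': [0.6178, -0.1206, 0.1504], 'ft_force': [-0.8218, -2.1891, -0.4652], 'ft_torque': [-0.2793, -0.0643, 0.0492], 'grip_width': 0.0151} lid yaw 4.1
```

Request:
arm_command:
  translation:
    - [0,0,0]
    - [0,0,0]
    - [0,0,0]
  turn: [-0.04,-0.09,-0.09]
  hand: [1,1,1]

```text
clock: 16.93
eef_pos: [0.6181, -0.1207, 0.1504]
tool_rot: [-0.084, 0.997, -0.0, -0.001]
ft_force: [-0.3, -1.7, -0.4]
grip_width: 0.0154
```

```bash
python3 st.py
```

```text
{'clock': 16.9333, 'eef_pos': [0.6181, -0.1207, 0.1504], 'ft_force': [-0.2799, -1.6816, -0.3959], 'ft_torque': [-0.3027, -0.0859, -0.1325], 'grip_width': 0.0154} lid yaw 9.3
```

Request:
arm_command:
  translation:
    - [0,0,0]
    - [0,0,0]
    - [0,0,0]
  turn: [-0.02,-0.03,-0.03]
  hand: [1,1,1]

```text
clock: 17.18
eef_pos: [0.6181, -0.1207, 0.1504]
tool_rot: [-0.098, 0.995, -0.0, -0.001]
ft_force: [-0.1, -1.5, 0.3]
grip_width: 0.0154
```

```bash
python3 st.py
```

```text
{'clock': 17.1833, 'eef_pos': [0.6181, -0.1207, 0.1504], 'ft_force': [-0.1251, -1.4748, 0.3443], 'ft_torque': [-0.4409, 0.101, -1.0413], 'grip_width': 0.0154} lid yaw 10.9
```

Request:
arm_command:
  translation:
    - [0,0,0]
    - [0,0,0]
    - [0,0,0]
  turn: [0.06,0.12,0.12]
  hand: [1,1,1]

```text
clock: 17.43
eef_pos: [0.618, -0.1205, 0.1504]
tool_rot: [-0.039, 0.999, -0.0, -0.001]
ft_force: [-0.9, -1.9, -0.9]
grip_width: 0.0148
```

```bash
python3 st.py
```

```text
{'clock': 17.4333, 'eef_pos': [0.618, -0.1205, 0.1504], 'ft_force': [-0.8668, -1.858, -0.9026], 'ft_torque': [-0.4809, 0.1981, 0.0235], 'grip_width': 0.0148} lid yaw 4.2
```

Locked: the counter-twist is blocked at −1.04 N m with the height unchanged. Now neutral; release and retreat.

Request:
arm_command:
  translation:
    - [0,0,0]
    - [0,0,0]
    - [0,0,0]
    - [0,0,0]
    - [0,0,0]
  turn: [0,0,0,0,0]
  hand: [0.9,0.7,0.4,0.2,0.2]

```text
clock: 17.85
eef_pos: [0.6189, -0.1199, 0.1507]
tool_rot: [-0.04, 0.999, 0.0, 0.0]
ft_force: [0.1, 0.5, -0.4]
grip_width: 0.0612
```

Request:
arm_command:
  translation:
    - [0,0,0]
    - [0,0,0]
    - [0,0,-1]
    - [0,0,-3]
    - [0,0,-5]
  turn: [0,0,0,0,0]
  hand: [0.2,0.2,0.2,0.2,0.2]

```text
clock: 18.27
eef_pos: [0.6179, -0.1201, 0.2008]
tool_rot: [-0.039, 0.999, 0.0, -0.001]
ft_force: [0.1, -0.0, 0.5]
grip_width: 0.0685
```

Request:
arm_command:
  translation:
    - [0,0,-3]
    - [0,0,-5]
    - [0,0,-5]
    - [0,0,-5]
    - [0,0,-5]
  turn: [0,0,0,0,0]
  hand: [0.2,0.2,0.2,0.2,0.2]

```text
clock: 18.68
eef_pos: [0.6183, -0.1203, 0.2503]
tool_rot: [-0.039, 0.999, 0.0, -0.0]
ft_force: [0.7, -0.6, 0.4]
grip_width: 0.0682
```

```bash
python3 st.py
python3 - <<'E'
from h import *
i=camera_info("wrist");p,d=camera("wrist");cv2.imwrite("pics/w3.png",p[:,:,::-1])
V,U=np.mgrid[0:420,0:560]
P=pix2world(i,U.ravel(),V.ravel(),d=d.ravel()).reshape(420,560,3)
h=np.hypot(P[...,0]-.618,P[...,1]+.1205)
q=P[(h<.05)&(abs(P[...,2]-.13)<.005)];print("disc z",np.median(q[:,2]),"expect .130",cv2.minEnclosingCircle(q[:,:2].astype(np.float32)*1000))
A=np.c_[q[:,:2]-q[:,:2].mean(0),np.ones(len(q))];print("tilt",np.linalg.lstsq(A,q[:,2],rcond=None)[0][:2])
q=P[(h<.05)&(P[...,2]>.163)&(P[...,2]<.175)];print("bar top",np.median(q[:,2]),"expect .170",cv2.minAreaRect(q[:,:2].astype(np.float32)*1000))
E
```

```text
{'clock': 18.6833, 'eef_pos': [0.6183, -0.1203, 0.2503], 'ft_force': [0.7042, -0.6489, 0.4062], 'ft_torque': [0.0136, -0.0354, 0.028], 'grip_width': 0.0682} lid yaw 4.2
disc z 0.1299432509771991 expect .130 ((618.1647338867188, -120.18790435791016), 39.80690383911133)
tilt [ 0.00201581 -0.00022427]
bar top 0.16973600548595738 expect .170 ((617.9832763671875, -120.26316833496094), (59.549896240234375, 15.945574760437012), 4.684469223022461)
```

View pics/w3.png

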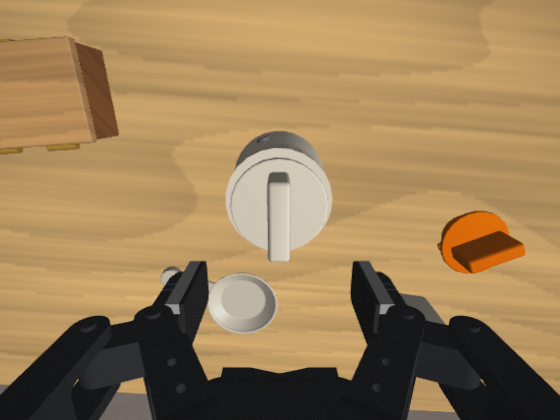

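The lid sits level on the mill at (278,200), with its disc at 129.9 mm, bar top at 169.7 mm and 39° turned from the slots. The gripper is clear of it and nothing else has been disturbed.

```bash
python3 -c "
from workcell import *
print(job_done())"
```

```text
the job is handed in; nothing more can be done
None
```

The white lid is locked on the spice mill, and I handed the job in at about 19 s on the robot's clock.

- **What I did:** I gripped the white lid by its bar and lined it up with the slots seen by the wrist camera (about 43.5°). The lugs dropped in without contact force. I pushed it about 8.5 mm against the spring (8–10 N) and turned it clockwise until the torque jumped to 1.6 N m at the stop. Then I let it rise and released it.
- **First rise failed:** the lid did not lift at first, because I was still holding the twist against the stop; I pulled up with about 10 N while finding this out. After I eased the twist and recentred it slightly, it rose to the locked height.
- **Lock check before letting go:** twisting it back was blocked at −1.0 N m with the height unchanged, after a few degrees of play in the notch.
- **After letting go:** the disc top is at 129.9 mm (130 expected) and the bar top at 169.7 mm (170 expected). The lid is level, centred and about 39° from the slot line.
- **Surroundings:** the wrist force reads zero within noise. I touched nothing but the lid and, through it, the mill. The last picture shows the orange lid and spoon rest in full and part of the wooden box, all undisturbed. The bowls and seasoning container were not re-measured.
- **Small disagreement:** the top and wrist cameras placed the mill centre about 2 mm apart. I used the wrist value, and the lid went in without contact.

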